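Close and clamp the loaded transit case

ROBOT

A 6-joint arm with a two-finger parallel gripper is mounted at the origin on a cart in front of the work surface, level with it; the furniture and walls round the work are solid. World frame = base frame: x ahead of the robot, y to its left, z up, the work surface at z = 0. Lengths are in m, angles in rad, forces in N, time in s.
With the tool pointing down it reaches from about 0.25 to 0.725 m from the base axis. Payload 4 kg.
Tool frame: the origin (TCP) lies on the centre line of the jaws, within the pads' length; the fingertips stand 22 mm ahead of it and the grasp point (between the pads) lies 3 mm ahead of it; z points along the fingers, y is the line along which they close (so a half turn about z gives the same grasp; the last joint's range is limited). The gripper opens to 85 mm and grips with 20 to 120 N. Pads are 22 mm wide; open, the fingers measure 114 mm over their backs; the gripper's body (76 mm by 85 mm) begins 54 mm behind the grasp point. The pads swing forward as they close: fully open they stand 13 mm farther back than shut.
Start: joints at [0, 0.241, 0.005, 1.335, 0, 1.571], TCP at [0.5, -0, 0.253] pointing down, gripper open.
Joint ranges: [-2.72, 2.72], [-1.05, 1.87], [-1.09, 1.28], [-1.99, 2.15], [-1.42, 1.44], [-3.14, 3.14]. Speed limits (rad/s): [2.79, 2.79, 3.14, 3.14, 3.14, 3.14].

INTERFACE

Orientations are given as a unit quaternion [x, y, z, w].
In Python, from workcell import bot gives the robot as it stands.
- The arm moves only by the shell command python3 -m inch 'ROWS'. ROWS is JSON, one flat list of numbers, 7 for each row, row after row: the shift along the world's x, y, z in mm, then the turn, a rotation vector about the world's x, y, z in rad, then the opening in per cent of the stroke, from 0 (shut) to 100 (fully open). A call has 1 to 8 rows; each row is the pose to reach, as a shift and turn from the pose commanded when the call began; what a row does not reach only later rows make up. A row lasts 1/12 s, in which the tool goes at most 41.7 mm and 7.16 degrees, less where a joint would pass 70% of its speed; a pose out of reach is approached as far as the arm can. A call with a gripper value outside its range is refused whole. The fingers move at their own pace and stop on an object; the grip force is fixed at half the most. Time passes only in rows, so rows that repeat a pose let the fingers close. It gives the time, the measured TCP pose, the force, the opening and the grip force at its end, in the units of the state.
- bot.get_obs(): the state, without advancing time (a new reading comes with each control period).
- bot.camera(name): name is "scene" or "side" or "wrist"; returns the picture (480x640x3 uint8, blue, green, red); there is no depth.
- bot.camera_info(name): a dict with "intrinsics" (3x3 intrinsics, pixels), "distortion" ([k1, k2, p1, p2, k3] as OpenCV has them; the pictures are not rectified), "camera_from_world" (4x4, takes a point from world to camera coordinates); the wrist camera has in their place "hand_eye" (4x4, takes a point from camera to tool coordinates, whose origin is the TCP and whose axes are the flange's). Camera axes: x right, y down, z forward; pixel columns grow to the right and rows downward; lengths in m; the calibration is good to about 2 mm. A picture is of the moment at which its call begins: read the wrist's pose just before it. camera_info takes no time and is no camera call.
- bot.job_done(): hands the job in; it is judged then, once.
Trained networks look in the newest picture that a camera, given by its name, has taken for a name from the list of things; names that differ only in an ending like _2 or _b are one class to them, and where a whole thing is asked for, a point or a joint stands for the part that bears it (a point fixed in the world has none). Each returns a list of dicts, best first, with "confidence" (0 to 1); they miss things now and then, are a little off and sometimes report something else, mostly with a low value. They report only what shows in the picture. A call takes as long as a camera call. They do not tell look-alikes from the thing itself.
- bot.silhouettes(camera, target): "mask" (480x640 bool, what is visible of it) and "uv" ([column, row] in pixels, amid what is visible of it).
- bot.spot_point(camera, target): "uv" ([column, row] in pixels: a listed point, or the origin of a listed thing).
The state is a dict: "clock": time; "joint_pos": joint angles; "joint_vel": joint speeds; "tau": joint torques, N m; "eef_pos": TCP position; "tool_rot": TCP orientation; "ft_force": force on the tool from outside, world axes, zero at the start; "ft_torque": the same for the moment, N m; "grip_width": finger opening in m; "grasp_force": force on a finger pad.
Only numpy, scipy, OpenCV 4.12 (cv2) and the standard library are available. Lean on these libraries where they do the work, as an engineer would, in place of code of your own. Each camera call takes 0.05 s, during which the arm holds its last target. There are 200 camera calls.

TASK

Close up the loaded grey case. Take the blue lid out of its upright rack, set it on the sloping wooden rest with its handle facing up, let go, and take it again by the handle; slip its hooking edge at a slant under the case's fixed lip, lower it until it lies flat inside the rim and let go while the red clamp is still open. Then swing the red clamp fully down onto the lid, leaving the loose things round about where they stand.

Things in the scene. Friction and masses are not known exactly. Their poses are not given: they have to be found in the camera images.
- lid: Loose blue lid: plate 120 x 96 x 6 mm, 0.10 to 0.17 kg, bar handle on one face. Starts standing on its hooking edge in the rack, leaning up to 0.15 rad. Origin: middle of the hooking edge, mid-thickness. Own x: along that 120 mm edge; own z: from it across the 96 mm to the front edge; own y: out of the handle face. On the closed case own y points up, own z along the case's -y.
- lid_handle (a point): Centre of the lid's solid bar handle, at (0, 17, 44) mm in the lid's frame. The bar is 60 mm long (lid x), 12 mm thick (lid z), and stands 28 mm out of the face (lid y from 3 to 31 mm).
- lid_front (a point): Middle of the lid's front edge, mid-thickness: (0, 0, 96) mm in the lid's frame.
- rack: Fixed grey rack, base 150 x 76 mm, that holds the lid on edge in a slot 8.4 mm wide along its x; slot floor 8 mm and slot walls 32 mm above the table; end posts to 38 mm. Origin: under its centre. The lid's frame starts parallel to the rack's, so the handle is on the rack's +y side.
- stand: Fixed sloping rest: base 140 x 110 x 8 mm with a wooden slab 124 mm wide (x), 56 mm up the slope, at 45 degrees, facing up and to its own +y; a ledge 14 mm high (square to the slab) along its foot. Origin: under its centre. The lid lies on it hooking edge on the ledge, overhanging the slab's top by 40 mm; its frame is then the stand's turned +45 degrees about x.
- stand_foot (a point): Middle of the inner corner between slab face and ledge, at (0, 35, 22) mm in the stand's frame: the lid's lower corner line goes here (the lid's origin 3 mm out along the slab's normal).
- case: Fixed open grey case, 138 x 112 mm, holding a pot and two black caps (fixed, below the rim). Origin: under its centre. The lid lies on the rim at z = 50 mm (lid mid-thickness at 53 mm), between flared guides at the x ends, 64 mm from the middle and to about 67 mm high. The lip is on its +y side, the red clamp on its -y side.
- case_lip (a point): Middle of the lip's free lower edge, (0, 41.5, 61) mm in the case's frame. From here the fixed lip (5 mm thick) runs 10 mm outward (+y) to a wall whose inner face is at y = 51.5 mm; the lid's hooking edge goes under it.
- case_stop (a point): Middle of the upper inner edge of the low stop on the -y side, (0, -47.5, 55) mm in the case's frame: it stands 5 mm above the rim, 99 mm from the wall under the lip, so the 96 mm lid cannot go in level: it must enter slanted, hooking edge first, and has 3 mm of play.
- clamp (a joint): Red clamp lever, hinged along the case's x through (0, -76, 64) mm of the case's frame. Rad: 0 = level, its pad on the seated lid (stop at -0.06); grows as it opens up and away from the lid; starts at 1.7 to 2.05, leaning outward. Stiff hinge (friction 0.12 N m, no spring), stays where it is left. Lever 34 mm wide (x), 8 mm thick, 60 mm long from the hinge.
- clamp_tip (a point): Middle of the free end of the red clamp lever, 60 mm from the hinge line.
- pump_bottle: Bystander: dark bottle with pump head, 50 mm across, 160 mm tall, loose. Origin: middle of its underside.
- tall_bottle: Bystander: dark bottle with black cap, 50 mm across, 177 mm tall, loose. Origin: middle of its underside.
- label_roll: Bystander: white label roll lying flat, 88 mm across, 51 mm high, loose. Origin: middle of its underside.
- black_marker: Bystander: capped marker, white and black, 136 mm long along its y, 15 mm thick, lying loose on the table. Origin: under its middle.
Things that resemble listed ones, but are neither listed nor needed, are in the scene too. Leave any purple look-alike of the stand alone.

How it is judged:
By the outcome, as a careful person would: the job done as asked, in the order asked, and still so for the second after the job is handed in, with the robot touching nothing.
It also fails if it takes over 61 s, if anything falls off the work surface, if the arm or the gripper's body presses on something with over 40 N, if the wrist force passes 120 N, or if a joint passes its speed limit or range.

## Working session

There is one attempt and no reset: what is moved stays moved. The work goes in short steps, Python scripts to look and compute and a shell command to move; the robot and the scene stay as the last step left them, time stands still between calls to the robot, and variables do not carry over. Pictures are saved under pics/ and viewed, at most 10 in all, crops included, and the job is handed in when it is done.

```bash
ls; mkdir -p pics
python3 - <<'E'
from workcell import bot
import cv2,numpy as np
o=bot.get_obs();print(o['clock'],o['eef_pos'],o['tool_rot'])
for c in ['scene','side']:
    i=bot.camera_info(c);print(c,np.round(i['camera_from_world'],3).tolist(),np.round(i['intrinsics'],1).tolist(),i['distortion'])
    im=bot.camera(c);cv2.imwrite(f'pics/{c}0.png',im)
    for t in ['lid','lid_handle','lid_front','rack','stand','stand_foot','case','case_lip','case_stop','clamp_tip','pump_bottle','tall_bottle','label_roll','black_marker']:
        r=bot.spot_point(c,t);print(t,[(np.round(d['uv']).tolist(),round(d['confidence'],2)) for d in r[:3]])
print(np.round(bot.camera_info('wrist')['hand_eye'],4).tolist(),bot.get_obs()['clock'])
E
```

```text
pics
0.0 [ 4.99412983e-01 -9.54127939e-06  2.52422596e-01] [ 0.70711101  0.70710179 -0.00073014 -0.00073275]
scene [[0.519, -0.855, -0.021, -0.383], [-0.519, -0.295, -0.802, 0.397], [0.679, 0.427, -0.597, 1.013], [0.0, 0.0, 0.0, 1.0]] [[624.1, 0.0, 312.6], [0.0, 624.1, 243.5], [0.0, 0.0, 1.0]] [-0.04596029  0.          0.          0.          0.        ]
lid [([396.0, 364.0], 0.85)]
lid_handle [([391.0, 340.0], 0.61)]
lid_front [([391.0, 326.0], 0.98)]
rack [([393.0, 366.0], 0.72)]
stand [([304.0, 330.0], 0.94), ([273.0, 207.0], 0.84), ([156.0, 262.0], 0.65)]
stand_foot [([291.0, 313.0], 0.84), ([264.0, 196.0], 0.7)]
case [([173.0, 286.0], 0.78)]
case_lip [([153.0, 262.0], 0.92)]
case_stop [([186.0, 275.0], 0.77)]
clamp_tip [([198.0, 257.0], 0.5)]
pump_bottle [([311.0, 271.0], 0.7)]
tall_bottle [([340.0, 285.0], 0.9)]
label_roll [([264.0, 257.0], 0.55)]
black_marker [([398.0, 308.0], 0.61)]
side [[1.0, -0.022, 0.017, -0.663], [-0.001, -0.64, -0.768, 0.042], [0.028, 0.768, -0.64, 0.998], [0.0, 0.0, 0.0, 1.0]] [[463.7, 0.0, 326.4], [0.0, 463.7, 247.6], [0.0, 0.0, 1.0]] [-0.04500052  0.          0.          0.          0.        ]
lid [([233.0, 398.0], 0.9)]
lid_handle [([230.0, 372.0], 0.84)]
lid_front [([332.0, 305.0], 0.6)]
rack [([229.0, 402.0], 0.56), ([225.0, 358.0], 0.47)]
stand [([240.0, 310.0], 0.7), ([394.0, 216.0], 0.69)]
stand_foot [([398.0, 203.0], 0.9), ([246.0, 289.0], 0.55)]
case [([244.0, 216.0], 0.78)]
case_lip [([243.0, 186.0], 0.83), ([240.0, 310.0], 0.56)]
case_stop [([234.0, 209.0], 0.77)]
clamp_tip [([230.0, 192.0], 0.63), ([239.0, 182.0], 0.63)]
pump_bottle []
tall_bottle [([332.0, 308.0], 0.95)]
label_roll [([316.0, 244.0], 0.86)]
black_marker [([319.0, 369.0], 0.96), ([243.0, 312.0], 0.24)]
[[-0.0006, -0.9576, -0.288, 0.0738], [1.0, -0.0006, -0.0001, 0.0012], [-0.0, -0.288, 0.9576, -0.1213], [0.0, 0.0, 0.0, 1.0]] 1.5
```

View pics/scene0.png

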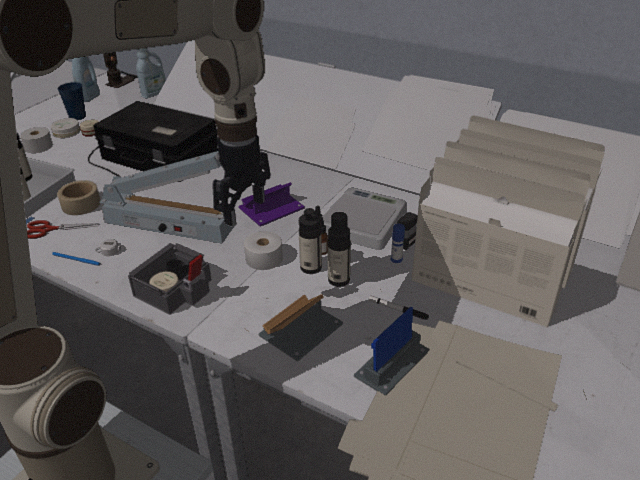

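View pics/side0.png

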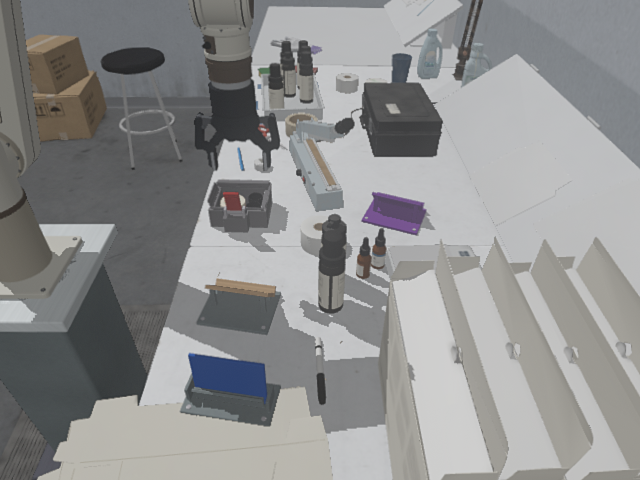

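The scene view shows the lid in the rack at (393,345), the stand at (300,325), the case at (172,280) with the red clamp open, and the purple look-alike at (270,205). The side view matches this: rack (230,395), stand (240,305), case (240,205). The lid's handle faces away from both cameras.

```bash
cat > lib.py <<'E'
from workcell import bot
import cv2,numpy as np
from scipy.optimize import least_squares
from scipy.spatial.transform import Rotation as R
def cam(name,obs=None):
    i=bot.camera_info(name);K=np.array(i['intrinsics']);D=np.array(i['distortion'])
    if name=='wrist':
        T=np.eye(4);T[:3,:3]=R.from_quat(obs['tool_rot']).as_matrix();T[:3,3]=obs['eef_pos']
        return K,D,np.linalg.inv(T@np.array(i['hand_eye']))
    return K,D,np.array(i['camera_from_world'])
def proj(c,P):
    K,D,T=c
    return cv2.projectPoints(np.array(P,float).reshape(-1,3),cv2.Rodrigues(T[:3,:3])[0],T[:3,3],K,D)[0][:,0]
def place(q,P):
    return np.asarray(P,float).reshape(-1,3)@R.from_euler('z',q[2]).as_matrix().T+[q[0],q[1],0]
def fit(obs,q0,loss='soft_l1'):
    """obs: list of (cam, local point mm, uv)"""
    f=lambda q:np.concatenate([proj(c,place(q,np.array(p)/1000))[0]-uv for c,p,uv in obs])
    r=least_squares(f,q0,loss=loss,f_scale=2,x_scale=[.01,.01,.1]);return r.x,f(r.x).reshape(-1,2)
def tri(obs,P0):
    f=lambda p:np.concatenate([proj(c,p)[0]-uv for c,uv in obs]);r=least_squares(f,P0);return r.x,f(r.x)
PTS={'case':(0,0,0),'case_lip':(0,41.5,61),'case_stop':(0,-47.5,55),'stand':(0,0,0),'stand_foot':(0,35,22),'rack':(0,0,0)}
E
python3 - <<'E'
from lib import *
S=cam('scene');D=cam('side')
o=[(S,PTS['case'],(173,286)),(S,PTS['case_lip'],(153,262)),(S,PTS['case_stop'],(186,275)),(D,PTS['case'],(244,216)),(D,PTS['case_lip'],(243,186)),(D,PTS['case_stop'],(234,209))]
o2=[(S,PTS['stand'],(304,330)),(S,PTS['stand_foot'],(291,313)),(D,PTS['stand'],(240,310)),(D,PTS['stand_foot'],(246,289))]
o3=[(S,(0,0,0),(393,366)),(D,(0,0,0),(229,402))]
for n,oo in(('case',o),('stand',o2),('rack',o3)):
    q,r=fit(oo,[.45,0,0]);print(n,np.round(q,3),np.round(r,1).tolist())
for n,a,b in(('tall',(340,285),(332,308)),('roll',(264,257),(316,244)),('marker',(398,308),(319,369)),('clamp_tip',(198,257),(230,192)),('lid_front',(391,326),(230,360))):
    print(n,np.round(tri([(S,a),(D,b)],[.4,0,0])[0],3))
q=[tri([(S,a)],[.4,0,0]) for a in[(311,271)]]
f=lambda p:proj(S,[p[0],p[1],0])[0]-(311,271);print('pump',least_squares(f,[.5,0]).x)
E
```

```text
case [ 0.457  0.196 -0.021] [[0.5, 2.5], [2.5, -0.5], [-0.2, 1.7], [-1.5, -2.0], [-0.6, -1.6], [3.4, -2.2]]
stand [ 0.491 -0.127 -0.261] [[-1.0, 0.1], [0.2, 1.1], [0.8, -0.2], [0.2, 0.8]]
rack [ 0.495 -0.331  0.   ] [[0.3, -0.1], [-0.1, -0.2]]
tall [ 0.671 -0.113 -0.014]
roll [0.641 0.073 0.008]
marker [ 0.644 -0.272  0.006]
clamp_tip [0.453 0.1   0.129]
lid_front [ 0.506 -0.315  0.091]
pump [ 0.66452851 -0.04084209]
```

```bash
python3 -m inch '[-10,30,7,0,0,0.12,100, -20,60,14,0,0,0.24,100, -30,95,22,0,0,0.36,100, -40,130,30,0,0,0.48,100, -50,165,38,0,0,0.6,100, -60,200,45,0,0,0.72,100, -60,215,47,0,0,0.84,100, -60,215,47,0,0,0.84,100]'
cat > look.py <<'E'
import sys
from lib import *
fn,names=sys.argv[1],sys.argv[2:]
o=bot.get_obs();c=cam('wrist',o);im=bot.camera('wrist');cv2.imwrite(f'pics/{fn}.png',im)
np.savez(f'pics/{fn}.npz',pos=o['eef_pos'],rot=o['tool_rot'])
for n in names:
    for d in bot.spot_point('wrist',n)[:2]: print(n,np.round(d['uv'],1).tolist(),round(d['confidence'],2))
print(o['clock'],np.round(o['eef_pos'],4),np.round(o['joint_pos'],3))
E
python3 look.py w_case case case_lip case_stop clamp_tip
```

```text
clock: 2.17
eef_pos: [0.4398, 0.2184, 0.3011]
tool_rot: [0.354, 0.935, 0.001, 0.001]
ft_force: [-0.1, -0.0, -1.1]
grip_width: 0.0855
grasp_force: 0.0
case [307.6, 213.1] 0.95
case_lip [341.8, 203.4] 0.67
case_stop [341.7, 392.5] 0.7
case_stop [268.6, 259.0] 0.61
clamp_tip [219.9, 314.5] 0.6
clamp_tip [308.5, 213.6] 0.26
2.1667 [0.4398 0.2184 0.3011] [4.600e-01 2.050e-01 8.300e-02 1.446e+00 1.000e-03 1.183e+00]
```

View pics/w_case.png

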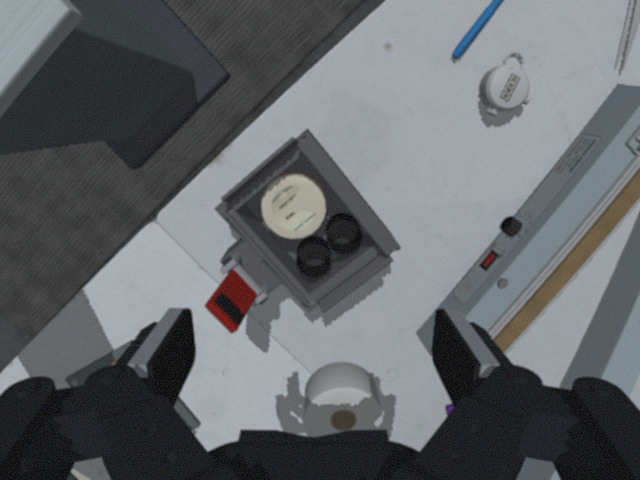

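The case shows with its lip along the upper right edge, from (307,131) to (399,247). The red clamp stands open at (232,300).

```bash
python3 - <<'E'
from lib import *
z=np.load('pics/w_case.npz');W=cam('wrist',dict(eef_pos=z['pos'],tool_rot=z['rot']))
k=[(W,PTS['case'],(307.6,213.1)),(W,PTS['case_lip'],(341.8,203.4)),(W,PTS['case_stop'],(268.6,259))]
q,r=fit(k,[.457,.196,0]);print(np.round(q,4),np.round(r,1).tolist())
P=[(-69,56,66),(69,56,66),(-64,41.5,61),(64,41.5,61),(-60,-47.5,55),(60,-47.5,55),(0,-76,64),(17,-95,121),(-17,-95,121)]
print(np.round(proj(W,place(q,np.array(P)/1000))).tolist())
k+=[(W,(-69,56,66),(307,131)),(W,(69,56,66),(399,247))]
q,r=fit(k,q);print(np.round(q,4),np.round(r,1).tolist())
im=cv2.imread('pics/w_case.png')
for p in proj(W,place(q,np.array(P)/1000)): cv2.circle(im,tuple(int(round(v)) for v in p),2,(0,255,0),-1)
cv2.imwrite('pics/ov.png',cv2.resize(im[110:350,180:420],(600,600)))
E
python3 -m inch '[20,-35,0,0,0,0.1,100, 40,-70,0,0,0,0.2,100, 40,-105,0,0,0,0.3,100, 40,-140,0,0,0,0.4,100, 30,-180,0,0,0,0.5,100, 20,-220,0,0,0,0.6,100, 10,-260,0,0,0,0.6,100, 10,-295,0,0,0,0.6,100]'
```

```text
[ 0.4577  0.1969 -0.0419] [[-0.2, 1.7], [0.7, -1.2], [-0.6, -0.0]]
[[306.0, 131.0], [401.0, 251.0], [297.0, 146.0], [385.0, 255.0], [225.0, 211.0], [308.0, 304.0], [244.0, 280.0], [230.0, 334.0], [202.0, 305.0]]
[ 0.4573  0.197  -0.039 ] [[-0.3, 1.4], [0.5, -1.7], [-0.6, -0.3], [-1.3, -0.9], [2.3, 3.3]]
clock: 3.08
eef_pos: [0.4474, -0.0832, 0.3004]
tool_rot: [0.067, 0.998, -0.0, -0.001]
ft_force: [0.5, 0.9, -0.4]
grip_width: 0.0852
grasp_force: 0.0
```

View pics/ov.png

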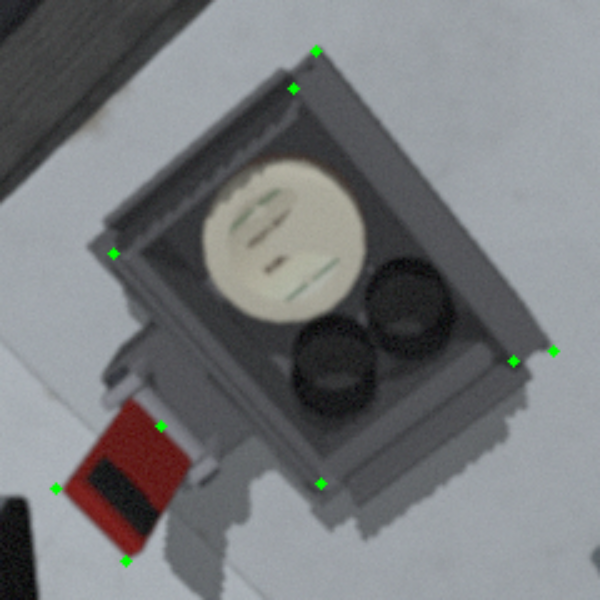

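The overlay matches the case's lip corners, stop and hinge to about 1–2 mm. The clamp is around 1.75 rad.

```bash
python3 look.py w_stand stand stand_foot; python3 -m inch '[0,-35,0,0,0,0,100, 0,-75,0,0,0,0,100, 0,-115,0,0,0,0,100, 0,-155,0,0,0,0,100, 0,-195,0,0,0,0,100, 0,-235,0,0,0,0,100, 0,-245,0,0,0,0,100, 0,-245,0,0,0,0,100]' ; python3 look.py w_rack rack lid lid_handle lid_front
python3 - <<'E'
import cv2,numpy as np
a=cv2.imread('pics/w_stand.png')[0:420,120:520];b=cv2.imread('pics/w_rack.png')[0:420,120:520]
cv2.imwrite('pics/two.png',np.hstack([a,b]))
E
```

```text
stand [550.9, 445.4] 0.7
stand [282.1, 235.2] 0.58
stand_foot [311.9, 240.7] 0.97
stand_foot [473.6, 340.6] 0.28
3.0833 [ 0.4474 -0.0832  0.3004] [-1.840e-01  1.360e-01 -3.000e-03  1.433e+00 -1.000e-03 -4.900e-02]
clock: 3.9
eef_pos: [0.4497, -0.3273, 0.2991]
tool_rot: [0.068, 0.998, 0.0, -0.001]
ft_force: [0.0, 0.4, -0.5]
grip_width: 0.0851
grasp_force: 0.0
rack [316.5, 234.3] 0.65
lid [319.6, 240.1] 0.82
lid_handle [339.6, 254.8] 0.77
lid_front [325.2, 273.5] 0.73
3.9 [ 0.4497 -0.3273  0.2991] [-0.629  0.343  0.263  1.492 -0.    -0.494]
```

View pics/two.png

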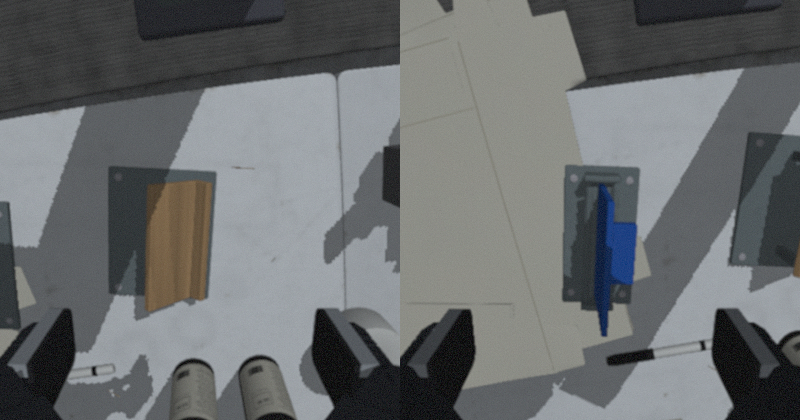

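Left crop: the stand slab, with its foot on the right side and base corners at full-image (229,166), (336,172) and (229,293). Right crop: the lid upright in the rack, handle on its right (+y). Its top edge runs (322,184)–(324,336).

Run:
```python
from lib import *
z=np.load('pics/w_stand.npz');W=cam('wrist',dict(eef_pos=z['pos'],tool_rot=z['rot']))
k=[(W,PTS['stand'],(282.1,235.2)),(W,PTS['stand_foot'],(311.9,240.7)),(W,(-70,-55,8),(229,166)),(W,(-70,55,8),(336,172)),(W,(70,-55,8),(229,293))]
q,r=fit(k,[.49,-.127,-.1]);print('stand',np.round(q,4),np.round(r,1).tolist())
P=[(-62,35,22),(62,35,22),(-62,-4.6,61.6),(62,-4.6,61.6)];print(np.round(proj(W,place(q,np.array(P)/1000))-[120,0]).tolist())
z=np.load('pics/w_rack.npz');W=cam('wrist',dict(eef_pos=z['pos'],tool_rot=z['rot']))
k=[(W,PTS['rack'],(316.5,234.3)),(W,(-75,-38,6),(286,165)),(W,(-75,38,6),(359,167)),(W,(75,-38,6),(283,301)),(W,(75,38,6),(352,304))]
q,r=fit(k,[.49,-.33,-.1]);print('rack',np.round(q,4),np.round(r,1).tolist())
S=cam('scene');D=cam('side')
A=lambda lean:R.from_euler('zx',[q[2],lean]).as_matrix()
# lid: origin along x offset dx, y offset dy, lean
def lidpt(v,p): 
    o=place(q,[v[0],v[1],.008])[0]; return o+A(v[2])@(np.array(p)/1000)
ob=[(W,(0,0,0),(319.6,240.1)),(W,(0,17,44),(339.6,254.8)),(W,(0,0,96),(325.2,273.5)),(W,(-60,0,96),(322,184)),(W,(60,0,96),(324,336))]
f=lambda v:np.concatenate([proj(c,lidpt(v,p))[0]-uv for c,p,uv in ob])
r=least_squares(f,[0,0,0],loss='soft_l1',f_scale=2);print('lid',np.round(r.x,4),np.round(f(r.x).reshape(-1,2),1).tolist())
for p in[(0,0,0),(0,17,44),(0,0,82),(0,0,96)]:print(p,np.round(lidpt(r.x,p),4))
```

```text
stand [ 0.4905 -0.1237 -0.1901] [[-1.2, -1.6], [1.6, 0.6], [-1.0, 0.1], [1.2, -0.1], [-0.5, 0.9]]
[[197.0, 181.0], [190.0, 297.0], [153.0, 185.0], [149.0, 312.0]]
rack [ 0.5003 -0.327  -0.1666] [[2.8, 1.4], [-1.9, -0.5], [0.8, -0.1], [-0.3, 0.3], [-0.7, -0.8]]
lid [ 0.0017  0.0002 -0.0307] [[-0.1, -0.7], [-0.1, -1.9], [-0.5, -1.2], [5.7, 16.7], [-2.0, 0.7]]
(0, 0, 0) [ 0.502  -0.3271  0.008 ]
(0, 17, 44) [ 0.5048 -0.309   0.0515]
(0, 0, 82) [ 0.502  -0.3246  0.09  ]
(0, 0, 96) [ 0.502  -0.3242  0.104 ]
```

```bash
python3 -m inch '[25,1,-30,-0.01,0,-0.02,70, 45,2,-65,-0.02,0,-0.036,60, 52,2.5,-100,-0.03,0,-0.036,50, 52,2.5,-135,-0.03,0,-0.036,50, 52,2.5,-165,-0.03,0,-0.036,50, 52,2.5,-190,-0.03,0,-0.036,50, 52,2.5,-206,-0.03,0,-0.036,50, 52,2.5,-206,-0.03,0,-0.036,50]'; python3 look.py w_g lid_front lid
```

```text
clock: 4.82
eef_pos: [0.4997, -0.3191, 0.0903]
tool_rot: [0.082, 0.997, -0.013, -0.003]
ft_force: [-0.8, 0.2, -0.4]
grip_width: 0.0427
grasp_force: 0.0
lid_front [301.2, 374.3] 0.95
lid [300.2, 268.0] 0.63
4.8167 [ 0.4997 -0.3191  0.0903] [-0.556  0.531 -0.006  1.027 -0.025 -0.392]
```

View pics/w_g.png

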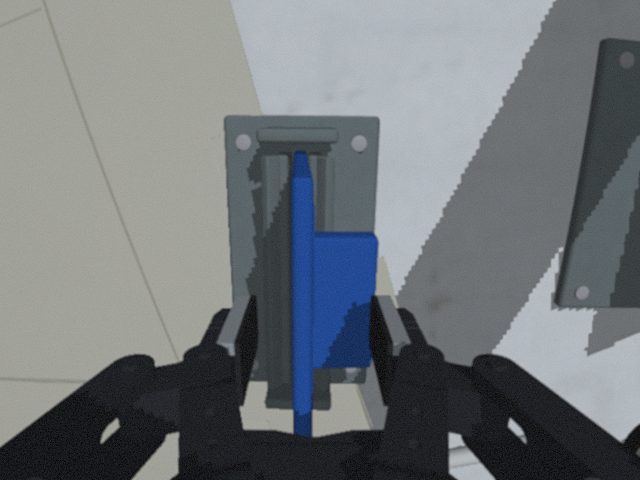

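The lid's top edge sits at column 302 against a jaw centre of about 313, roughly 4 mm off toward −y. I'll correct that and close.

```bash
python3 -m inch '[2,-4.5,2,0,0,0,50, 2,-4.5,2,0,0,0,50, 2,-4.5,2,0,0,0,0, 2,-4.5,2,0,0,0,0, 2,-4.5,2,0,0,0,0, 2,-4.5,2,0,0,0,0, 2,-4.5,2,0,0,0,0, 2,-4.5,2,0,0,0,0]'; python3 look.py w_g2 lid_front lid lid_handle; python3 -m inch '[0,0,0,0,0,0,0, 0,0,0,0,0,0,0]'
```

```text
clock: 5.63
eef_pos: [0.5043, -0.3272, 0.0969]
tool_rot: [0.083, 0.996, -0.015, 0.001]
ft_force: [0.0, -0.1, 4.8]
grip_width: 0.0052
grasp_force: 59.4
lid_front [308.5, 348.9] 0.83
lid [313.0, 253.1] 0.69
lid_handle [349.5, 282.7] 0.97
5.6333 [ 0.5043 -0.3272  0.0969] [-0.564  0.532  0.016  1.038 -0.026 -0.397]
clock: 6.0
eef_pos: [0.5043, -0.3271, 0.0969]
tool_rot: [0.083, 0.996, -0.015, 0.001]
ft_force: [0.1, 0.9, 6.6]
grip_width: 0.005
grasp_force: 59.5
```

```bash
python3 -m inch '[0,0,12,0,0,0,0, 0,0,30,0,0,0,0, 0,0,55,0,0,0,0, 0,0,85,0,0,0,0, 0,0,115,0,0,0,0, 0,0,145,0,0,0,0, 0,0,160,0,0,0,0, 0,0,160,0,0,0,0]'; python3 look.py w_l lid_front lid lid_handle
cat >> lib.py <<'E'
def tool(o):
    T=np.eye(4);T[:3,:3]=R.from_quat(o['tool_rot']).as_matrix();T[:3,3]=o['eef_pos'];return T
def pose(q,rx,p):
    T=np.eye(4);T[:3,:3]=R.from_euler('z',q[2]).as_matrix()@R.from_euler('x',rx).as_matrix();T[:3,3]=place(q,p)[0];return T
def delta(T,T0=None):
    T0=tool(bot.get_obs()) if T0 is None else T0
    return np.round((T[:3,3]-T0[:3,3])*1000,1).tolist(),np.round(R.from_matrix(T[:3,:3]@T0[:3,:3].T).as_rotvec(),3).tolist()
CASE=[.4575,.197,-.040];STAND=[.4905,-.1237,-.190]
E
python3 - <<'E'
from lib import *
for n in['w_g2','w_l']:
    im=cv2.imread(f'pics/{n}.png').astype(int);m=(im[...,0]>im[...,2]+40)&(im[...,0]>im[...,1]+30)
    ys,xs=np.where(m);print(n,xs.min(),xs.max(),ys.min(),ys.max())
o=bot.get_obs();print(o['grasp_force'],np.round(R.from_quat(o['tool_rot']).as_matrix(),3).tolist())
E
```

```text
clock: 6.67
eef_pos: [0.5055, -0.328, 0.2602]
tool_rot: [0.083, 0.996, -0.017, 0.004]
ft_force: [0.2, 0.1, -0.9]
grip_width: 0.0049
grasp_force: 58.6
lid_front [309.6, 348.8] 0.78
lid_front [311.8, 251.1] 0.18
lid [314.1, 251.5] 0.69
lid_handle [349.7, 282.7] 0.59
lid_handle [588.1, 144.6] 0.23
6.6667 [ 0.5055 -0.328   0.2602] [-0.564  0.429  0.29   1.409 -0.026 -0.397]
w_g2 303 389 137 436
w_l 303 388 137 436
58.584980964660645 [[-0.986, 0.166, -0.005], [0.166, 0.986, -0.027], [-0.0, -0.028, -1.0]]
```

View pics/w_l.png

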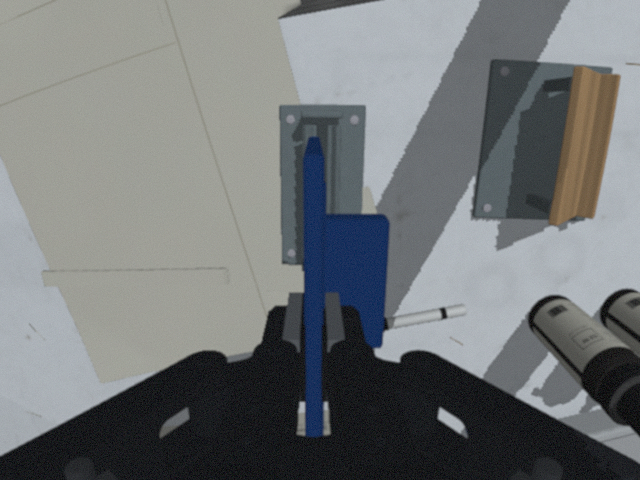

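The lid is out of the rack and held square, with its near end at row 137, far end at row 436 and the handle at (355,280). The stand is at the upper right.

```bash
cat >> lib.py <<'E'
A_TL=np.array([[-1,0,0],[0,1,0],[0,0,-1.]])
def TL(a,b,c):
    T=np.eye(4);T[:3,:3]=A_TL;T[:3,3]=[a,b,c];return T
E
python3 - <<'E'
from lib import *
i=bot.camera_info('wrist');W=(np.array(i['intrinsics']),np.array(i['distortion']),np.linalg.inv(np.array(i['hand_eye'])))
ob=[((0,0,96),(309.6,348.8)),((0,0,0),(314.1,251.5)),((0,17,44),(349.7,282.7)),((-60,0,0),(314,138)),((60,0,96),(315,436)),((-30,31,50),(388,217)),((30,31,50),(381,347))]
def run(ob):
    f=lambda v:np.concatenate([proj(W,A_TL@(np.array(p)/1000)+v)[0]-uv for p,uv in ob])
    r=least_squares(f,[0,0,.089],loss='soft_l1',f_scale=2);print(np.round(r.x,4),np.round(f(r.x).reshape(-1,2),1).tolist())
run(ob)
E
```

```text
[0.0006 0.0008 0.0942] [[3.6, -7.1], [-0.7, -0.9], [1.3, -1.5], [-0.7, 1.6], [-1.8, 42.1], [-0.3, 2.8], [-0.4, -0.6]]
```

```bash
cat > st.py <<'E'
from lib import *
def target(n,s,ang=np.pi/4,tl=(.0006,0,.091)):
    c,sn=np.cos(np.pi/4),np.sin(np.pi/4)
    p=np.array([0,35,22])/1000+ (n+3)/1000*np.array([0,c,sn])+s/1000*np.array([0,-sn,c])
    return pose(STAND,ang,p)@np.linalg.inv(TL(*tl))
if __name__=='__main__':
    for n,s in[(50,15),(20,6),(1,3),(0,0)]: print(n,s,delta(target(n,s)),np.round(target(n,s)[:3,3],3))
E
python3 st.py
```

```text
50 15 ([-12.3, 200.1, -119.2], [0.8, -0.144, -0.022]) [ 0.491 -0.126  0.134]
20 6 ([-15.1, 185.5, -146.7], [0.8, -0.144, -0.022]) [ 0.488 -0.141  0.107]
1 3 ([-17.3, 174.4, -162.3], [0.8, -0.144, -0.022]) [ 0.486 -0.152  0.091]
0 0 ([-17.0, 175.8, -165.1], [0.8, -0.144, -0.022]) [ 0.486 -0.151  0.088]
```

```bash
python3 -m inch '[-2,25,0,0.1,-0.018,-0.003,0, -3,50,0,0.2,-0.036,-0.006,0, -5,75,0,0.3,-0.054,-0.008,0, -6,100,0,0.4,-0.072,-0.011,0, -8,125,0,0.5,-0.09,-0.014,0, -9,150,-10,0.6,-0.108,-0.016,0, -11,175,-25,0.7,-0.126,-0.019,0, -12,200,-45,0.8,-0.144,-0.022,0]';python3 -m inch '[0,0,-20,0,0,0,0, 0,0,-40,0,0,0,0, 0,0,-60,0,0,0,0, 0,0,-74,0,0,0,0, 0,0,-74,0,0,0,0, 0,0,-74,0,0,0,0]'; python3 look.py w_s stand_foot lid lid_handle; python3 st.py
```

```text
clock: 7.53
eef_pos: [0.4919, -0.1264, 0.2107]
tool_rot: [0.089, 0.919, 0.381, 0.039]
ft_force: [1.2, -0.5, -2.0]
grip_width: 0.0046
grasp_force: 58.8
clock: 8.03
eef_pos: [0.4907, -0.1262, 0.1356]
tool_rot: [0.089, 0.92, 0.381, 0.036]
ft_force: [0.4, 0.2, -1.2]
grip_width: 0.0051
grasp_force: 58.9
stand_foot [460.5, 384.0] 0.68
stand_foot [216.7, 241.1] 0.65
lid [313.5, 250.7] 0.96
lid_handle [350.4, 282.2] 0.67
8.0333 [ 0.4907 -0.1262  0.1356] [-0.617  0.586 -0.042  1.335  0.699 -0.568]
50 15 ([-1.8, 1.1, -3.7], [0.004, 0.004, 0.003]) [ 0.491 -0.126  0.134]
20 6 ([-4.6, -13.5, -31.3], [0.004, 0.004, 0.003]) [ 0.488 -0.141  0.107]
1 3 ([-6.7, -24.6, -46.8], [0.004, 0.004, 0.003]) [ 0.486 -0.152  0.091]
0 0 ([-6.5, -23.2, -49.6], [0.004, 0.004, 0.003]) [ 0.486 -0.151  0.088]
```

View pics/w_s.png

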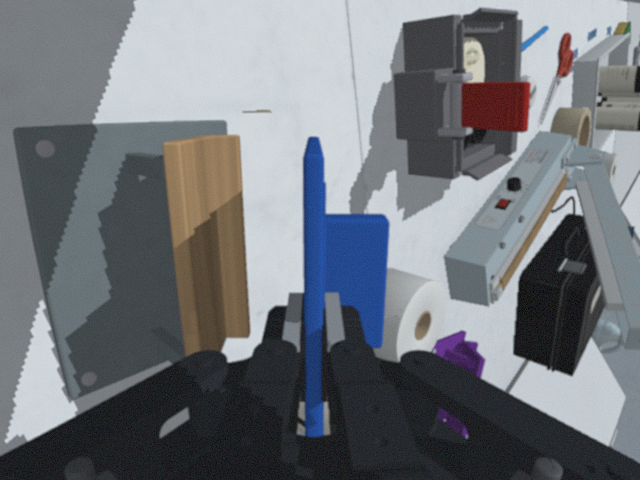

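The lid hangs parallel above the stand. The slab spans columns 165–245, with the foot line near (215,240), and there is nothing in between.

Run:
```python
from lib import *
z=np.load('pics/w_s.npz');W=cam('wrist',dict(eef_pos=z['pos'],tool_rot=z['rot']))
P=[(0,35,22),(-62,35,22),(62,35,22),(-62,-4.6,61.6),(-70,-55,8),(-70,55,8)]
print(np.round(proj(W,place(STAND,np.array(P)/1000))).tolist())
k=[(W,P[0],(216.7,241.1)),(W,(-70,-55,8),(17,128)),(W,(70,-55,8),(76,400))]
print(fit(k,STAND))
im=cv2.imread('pics/w_s.png')[100:400,130:270];cv2.imwrite('pics/sc.png',cv2.resize(im,None,fx=2,fy=2))
o=bot.get_obs();print(o['eef_pos'],o['clock'])
```

```text
[[219.0, 244.0], [212.0, 135.0], [227.0, 338.0], [179.0, 141.0], [14.0, 127.0], [228.0, 120.0]]
(array([ 0.4903381 , -0.12216458, -0.17632667]), array([[ 4.58785521,  1.07663803],
       [-1.05468367, -0.38054411],
       [-0.13267813, -0.31751208]]))
[ 0.49242668 -0.1273089   0.13811431] 8.2333
```

View pics/sc.png

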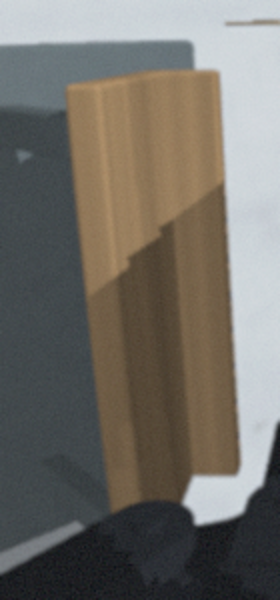

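```bash
python3 -m inch '[-2,-5,-12,0,0,0,0, -4,-10,-23,0,0,0,0, -4.5,-13.5,-31,0,0,0,0, -5.5,-19,-38,0,0,0,0, -6.5,-24.5,-43,0,0,0,0, -6.5,-24.5,-46,0,0,0,0, -6.5,-24.5,-46,0,0,0,0, -6.5,-24.5,-46,0,0,0,0]'; python3 st.py;  python3 - <<'E'
from lib import *
o=bot.get_obs();print(o['eef_pos'],o['ft_force'],o['grasp_force'])
E
```

```text
clock: 8.9
eef_pos: [0.4855, -0.1516, 0.0911]
tool_rot: [0.089, 0.92, 0.38, 0.038]
ft_force: [0.1, -0.2, -1.8]
grip_width: 0.0051
grasp_force: 59.0
50 15 ([5.1, 25.3, 43.3], [0.002, 0.002, 0.004]) [ 0.491 -0.126  0.134]
20 6 ([2.3, 10.7, 15.7], [0.002, 0.002, 0.004]) [ 0.488 -0.141  0.107]
1 3 ([0.2, -0.4, 0.2], [0.002, 0.002, 0.004]) [ 0.486 -0.152  0.091]
0 0 ([0.5, 1.0, -2.7], [0.002, 0.002, 0.004]) [ 0.486 -0.151  0.088]
[ 0.48547707 -0.15157049  0.09114516] [ 0.08213853 -0.17425667 -1.81662463] 59.02208626270294
```

```bash
python3 -m inch '[0,-0.5,-1,0,0,0,0, 0,-0.5,-2,0,0,0,0, 0,0,-3,0,0,0,0, 0,0,-3,0,0,0,0]';python3 -m inch '[0,0,-1,0,0,0,0, 0,0,-2,0,0,0,0, 0,0,-2,0,0,0,0]'
```

```text
clock: 9.23
eef_pos: [0.4856, -0.1512, 0.0885]
tool_rot: [0.088, 0.92, 0.38, 0.038]
ft_force: [1.2, 0.5, -1.4]
grip_width: 0.0051
grasp_force: 59.1
clock: 9.48
eef_pos: [0.486, -0.1507, 0.0874]
tool_rot: [0.089, 0.92, 0.381, 0.039]
ft_force: [1.1, 2.4, 4.8]
grip_width: 0.0051
grasp_force: 59.6
```

```bash
python3 -m inch '[0,0.7,-0.7,0,0,0,0, 0,1.4,-1.4,0,0,0,0, 0,1.4,-1.4,0,0,0,0]'; python3 look.py w_p lid_handle lid
```

```text
clock: 9.73
eef_pos: [0.4862, -0.1502, 0.0869]
tool_rot: [0.089, 0.92, 0.38, 0.039]
ft_force: [-0.8, -1.1, 9.7]
grip_width: 0.0048
grasp_force: 60.4
lid_handle [351.4, 281.3] 0.82
lid_handle [531.1, 103.0] 0.24
lid [312.6, 253.3] 0.69
9.7333 [ 0.4862 -0.1502  0.0869] [-0.658  0.665 -0.048  1.273  0.686 -0.616]
```

```bash
python3 -m inch '[0,0,0,0,0,0,15, 0,0,0,0,0,0,30, 0,0,0,0,0,0,35, 0,0,0,0,0,0,35, 0,-5,5,0,0,0,35, 0,-15,15,0,0,0,35, 0,-28,28,0,0,0,35, 0,-40,45,0,0,0,35]'; python3 -m inch '[0,-10,30,0,0,0,35, 0,-10,60,-0.1,0,0,50, 0,-10,90,-0.2,0,0,70, 0,0,110,-0.3,0,0,100, 0,15,120,-0.4,0,0,100, 0,40,120,-0.52,0,0,100, 0,65,120,-0.64,0,0,100, -20,90,120,-0.77,0,0,100]'; python3 look.py w_r lid lid_handle lid_front stand_foot;python3 - <<'E'
import cv2,numpy as np
from lib import bot
im=bot.camera('side');cv2.imwrite('pics/sd.png',im)
a=cv2.imread('pics/w_r.png')[:,:480]
cv2.imwrite('pics/two2.png',np.hstack([a,cv2.resize(im[230:390,160:266],(320,480))]))
E
```

```text
clock: 10.55
eef_pos: [0.485, -0.1903, 0.1297]
tool_rot: [0.089, 0.92, 0.38, 0.037]
ft_force: [-0.1, -0.8, 0.3]
grip_width: 0.0296
grasp_force: 0.0
clock: 11.22
eef_pos: [0.4684, -0.1003, 0.2522]
tool_rot: [0.068, 0.995, 0.006, 0.073]
ft_force: [1.0, 2.5, 0.2]
grip_width: 0.0856
grasp_force: 0.0
lid [328.1, 195.1] 0.75
lid_handle [302.6, 210.8] 0.62
lid_front [232.7, 222.2] 0.87
stand_foot [323.9, 193.8] 0.6
stand_foot [625.3, 121.1] 0.3
11.2167 [ 0.4684 -0.1003  0.2522] [-0.232  0.094 -0.186  1.148  0.035 -0.092]
```

View pics/two2.png

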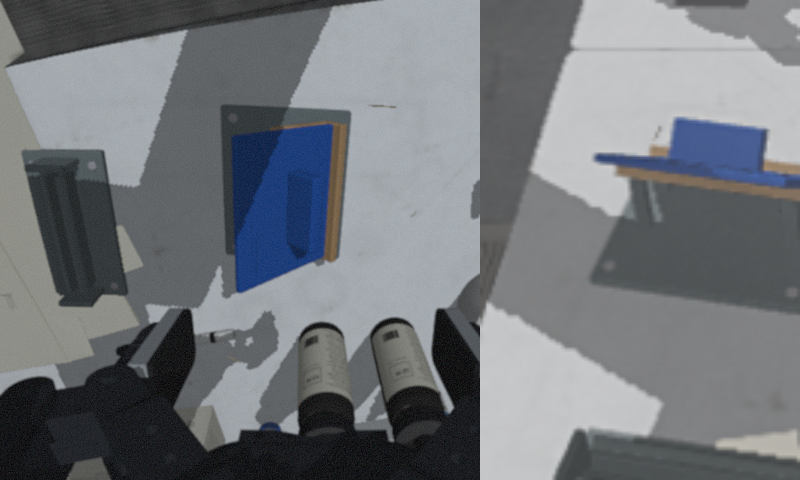

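The lid lies on the rest with its hooking edge on the ledge and the handle facing up. Its corners are at (233,137), (332,124), (237,292) and (325,262). That was my tenth picture, so I work from numbers from here on.

```bash
cat >> lib.py <<'E'
def onstand(p,dx=0):  # lid-frame mm -> stand-frame mm
    return R.from_euler('x',np.pi/4).apply(np.array(p,float))+[dx,35+3*.7071,22+3*.7071]
E
python3 - <<'E'
from lib import *
z=np.load('pics/w_r.npz');W=cam('wrist',dict(eef_pos=z['pos'],tool_rot=z['rot']))
ob=[((0,0,0),(328.1,195.1)),((0,17,44),(302.6,210.8)),((0,0,96),(232.7,222.2)),((-60,3,96),(233,137)),((-60,3,0),(332,124)),((60,3,96),(237,292)),((60,3,0),(325,262))]
k=[(W,onstand(p),uv) for p,uv in ob]
q,r=fit(k,STAND);print(np.round(q,4),np.round(r,1).tolist())
E
```

```text
[ 0.4895 -0.125  -0.1874] [[-3.5, -0.8], [-0.3, 0.6], [0.9, -0.9], [0.9, 0.1], [-0.1, 0.5], [1.4, 2.7], [-2.1, -4.9]]
```

```bash
cat > rg.py <<'E'
from lib import *
LS=[.4895,-.125,-.188]
A2=np.array([[-1,0,0],[0,0,-1],[0,-1,0.]])
def T2(h=30,zz=44):
    T=np.eye(4);T[:3,:3]=A2;T[:3,3]=-A2@(np.array([0,h,zz])/1000);return T
def target(n):
    return pose(LS,np.pi/4,onstand((0,n,0))/1000)@np.linalg.inv(T2())
if __name__=='__main__':
    o=bot.get_obs();print(o['eef_pos'],o['grip_width'])
    for n in(80,40,0): print(n,delta(target(n)),np.round(target(n)[:3,3],4))
E
python3 rg.py
```

```text
[ 0.46611182 -0.1007768   0.2505043 ] 0.08554981085224628
80 ([39.0, 58.1, -117.5], [-0.78, 0.259, -0.102]) [ 0.5052 -0.0427  0.133 ]
40 ([33.8, 30.3, -145.8], [-0.78, 0.259, -0.102]) [ 0.4999 -0.0705  0.1047]
0 ([28.5, 2.5, -174.1], [-0.78, 0.259, -0.102]) [ 0.4946 -0.0983  0.0764]
```

```bash
python3 -m inch '[5,15,0,-0.1,0.033,-0.013,100, 10,30,0,-0.2,0.066,-0.026,80, 15,45,-10,-0.3,0.1,-0.04,60, 20,58,-30,-0.4,0.133,-0.053,55, 25,58,-50,-0.5,0.166,-0.066,55, 30,58,-75,-0.6,0.2,-0.08,55, 35,58,-100,-0.7,0.232,-0.092,55, 39,58,-117.5,-0.78,0.259,-0.102,55]';python3 -m inch '[0,0,0,0,0,0,55, 0,0,0,0,0,0,55, 0,0,0,0,0,0,55]'; python3 look.py w_h lid lid_handle lid_front; python3 rg.py
python3 - <<'E'
from lib import *
from rg import LS
z=np.load('pics/w_h.npz');W=cam('wrist',dict(eef_pos=z['pos'],tool_rot=z['rot']))
P=[(0,0,0),(0,17,44),(0,0,96),(-60,3,0),(-60,3,96),(60,3,0),(60,3,96)]
print(np.round(proj(W,place(LS,np.array([onstand(p) for p in P])/1000))).tolist())
im=cv2.imread('pics/w_h.png').astype(int);m=((im[...,0]>im[...,2]+40)&(im[...,0]>im[...,1]+25)).astype(np.uint8)
n,_,s,c=cv2.connectedComponentsWithStats(m);i=1+s[1:,4].argmax();print(s[i])
cs,_=cv2.findContours((_==i).astype(np.uint8),0,2);a=max(cs,key=cv2.contourArea);print(cv2.approxPolyDP(a,6,True)[:,0].tolist())
E
```

```text
clock: 12.18
eef_pos: [0.5054, -0.0436, 0.1294]
tool_rot: [0.088, 0.919, -0.383, -0.038]
ft_force: [-0.1, 0.0, -0.7]
grip_width: 0.0467
grasp_force: 0.0
clock: 12.43
eef_pos: [0.5053, -0.0437, 0.1328]
tool_rot: [0.088, 0.92, -0.38, -0.037]
ft_force: [-0.8, 0.8, 0.9]
grip_width: 0.0469
grasp_force: 0.0
lid [388.9, 244.5] 0.94
lid_handle [312.0, 252.3] 0.94
lid_front [222.6, 244.2] 0.73
12.4333 [ 0.5053 -0.0437  0.1328] [ 0.272  0.608 -0.011  1.371 -0.684  0.615]
[ 0.50546075 -0.04291141  0.13572557] 0.047007941677545476
80 ([-0.3, 0.2, -2.7], [-0.003, 0.006, 0.003]) [ 0.5052 -0.0427  0.133 ]
40 ([-5.6, -27.6, -31.0], [-0.003, 0.006, 0.003]) [ 0.4999 -0.0705  0.1047]
0 ([-10.9, -55.3, -59.3], [-0.003, 0.006, 0.003]) [ 0.4946 -0.0983  0.0764]
[[388.0, 243.0], [314.0, 253.0], [226.0, 244.0], [394.0, 140.0], [219.0, 140.0], [384.0, 336.0], [232.0, 336.0]]
[  219   138   176   198 31258]
[[221, 139], [228, 290], [249, 296], [252, 334], [374, 334], [376, 297], [387, 286], [394, 140]]
```

```bash
python3 -m inch '[-3,-15,-16,0,0.004,0,55, -6,-30,-32,0,0.004,0,55, -8,-42,-45,0,0.004,0,55, -9.8,-50,-53.5,0,0.004,0,55, -10.9,-55.3,-59,0,0.004,0,55, -10.9,-55.3,-59,0,0.004,0,55, -10.9,-55.3,-59,0,0.004,0,55, -10.9,-55.3,-59,0,0.004,0,55]'; python3 look.py w_h2 lid lid_handle;python3 rg.py
```

```text
clock: 13.3
eef_pos: [0.4945, -0.097, 0.0748]
tool_rot: [0.086, 0.92, -0.381, -0.037]
ft_force: [-0.3, 0.2, 0.3]
grip_width: 0.0468
grasp_force: 0.0
lid [418.3, 303.1] 0.93
lid_handle [305.1, 321.3] 0.8
lid_handle [416.0, 300.4] 0.47
13.3 [ 0.4945 -0.097   0.0748] [ 0.183  0.633 -0.146  1.141 -0.718  0.502]
[ 0.49437062 -0.096823    0.07412383] 0.047130923571796976
80 ([10.8, 54.1, 58.9], [-0.001, -0.003, -0.0]) [ 0.5052 -0.0427  0.133 ]
40 ([5.5, 26.4, 30.6], [-0.001, -0.003, -0.0]) [ 0.4999 -0.0705  0.1047]
0 ([0.2, -1.4, 2.3], [-0.001, -0.003, -0.0]) [ 0.4946 -0.0983  0.0764]
```

```bash
python3 -m inch '[0,-1.4,2.3,0,0,0,55, 0,-1.4,2.3,0,0,0,55, 0,-1.4,2.3,0,0,0,0, 0,-1.4,2.3,0,0,0,0, 0,-1.4,2.3,0,0,0,0, 0,-1.4,2.3,0,0,0,0, 0,-1.4,2.3,0,0,0,0, 0,-1.4,2.3,0,0,0,0]'; python3 -m inch '[0,0,0,0,0,0,0, 0,0,0,0,0,0,0]'; python3 look.py w_h3 lid;python3 rg.py
```

```text
clock: 14.12
eef_pos: [0.4937, -0.0986, 0.0757]
tool_rot: [0.086, 0.92, -0.381, -0.038]
ft_force: [0.1, 1.0, 1.9]
grip_width: 0.0108
grasp_force: 59.1
clock: 14.28
eef_pos: [0.4937, -0.0987, 0.0757]
tool_rot: [0.086, 0.92, -0.381, -0.038]
ft_force: [-0.1, 1.7, 1.8]
grip_width: 0.0112
grasp_force: 59.1
lid [423.1, 306.7] 0.98
lid [310.7, 322.5] 0.65
14.2833 [ 0.4937 -0.0987  0.0757] [ 0.18   0.631 -0.147  1.142 -0.719  0.499]
[ 0.49367611 -0.09864684  0.07568609] 0.010571046430317171
80 ([11.5, 56.0, 57.3], [-0.0, -0.005, 0.0]) [ 0.5052 -0.0427  0.133 ]
40 ([6.2, 28.2, 29.0], [-0.0, -0.005, 0.0]) [ 0.4999 -0.0705  0.1047]
0 ([0.9, 0.4, 0.8], [-0.0, -0.005, 0.0]) [ 0.4946 -0.0983  0.0764]
```

```bash
cat > cs.py <<'E'
from lib import *
from rg import A2
def T3(dx=-.9,h=29,zz=44):
    T=np.eye(4);T[:3,:3]=A2;T[:3,3]=-A2@(np.array([dx,h,zz])/1000);return T
def target(y,z,th):
    return pose(CASE,np.pi/2-th,np.array([0,y,z])/1000)@np.linalg.inv(T3())
def lidnow():
    L=tool(bot.get_obs())@T3();C=pose(CASE,0,[0,0,0]);M=np.linalg.inv(C)@L
    e=R.from_matrix(M[:3,:3]).as_euler('ZYX');return np.round(M[:3,3]*1000,1),np.round([e[0],e[1],np.pi/2-e[2]],3)
if __name__=='__main__':
    import sys
    print('lid in case',*lidnow(),'F',np.round(bot.get_obs()['ft_force'],1),'t',bot.get_obs()['clock'])
    a=list(map(float,sys.argv[1:]))
    for i in range(0,len(a),3): print(a[i:i+3],delta(target(*a[i:i+3])))
E
python3 -m inch '[1,7,7,0,0,0,0, 3,17,17,0,0,0,0, 6,30,32,0,0,0,0, 9,45,55,0,0,0,0, 11,56,85,0,0,0,0, 11,56,110,0,0,0,0, 11,56,120,0,0,0,0, 11,56,120,0,0,0,0]'; python3 cs.py 32 135 .2 32 75 .2 32 57.8 .2
```

```text
clock: 15.05
eef_pos: [0.5057, -0.0426, 0.1975]
tool_rot: [0.087, 0.92, -0.38, -0.036]
ft_force: [-0.5, 0.4, -1.1]
grip_width: 0.0111
grasp_force: 58.8
lid in case [  60.2 -227.   145.9] [-0.148  0.001  0.784] F [-0.5  0.4 -1.1] t 15.05
[32.0, 135.0, 0.2] ([-49.3, 234.3, -25.4], [0.581, -0.067, 0.144])
[32.0, 75.0, 0.2] ([-49.3, 234.3, -85.4], [0.581, -0.067, 0.144])
[32.0, 57.8, 0.2] ([-49.3, 234.3, -102.6], [0.581, -0.067, 0.144])
```

```bash
python3 -m inch '[-6,25,10,0.06,-0.007,0.015,0, -12,60,20,0.13,-0.015,0.03,0, -19,95,22,0.2,-0.023,0.05,0, -26,130,22,0.28,-0.032,0.07,0, -33,165,22,0.36,-0.041,0.09,0, -40,195,15,0.44,-0.05,0.11,0, -46,220,0,0.52,-0.06,0.13,0, -49.3,234.3,-20,0.581,-0.067,0.144,0]'; python3 -m inch '[0,0,-5,0,0,0,0, 0,0,-5,0,0,0,0, 0,0,-5,0,0,0,0]'; python3 look.py w_c case_lip case_stop clamp_tip case; python3 cs.py 32 75 .2 32 57.8 .2;python3 - <<'E'
from lib import *
z=np.load('pics/w_c.npz');W=cam('wrist',dict(eef_pos=z['pos'],tool_rot=z['rot']))
print(np.round(proj(W,place(CASE,np.array([(0,41.5,61),(0,-47.5,55),(0,0,0),(0,-76,64),(0,-87,123),(-69,56,66),(-64,41.5,61)])/1000))).tolist())
S=cam('scene');D=cam('side');u=[]
for c,C in(('scene',S),('side',D)):
    bot.camera(c)
    for n in('clamp_tip','case_lip','case_stop'):
        for d in bot.spot_point(c,n)[:2]:print(c,n,np.round(d['uv'],1),round(d['confidence'],2))
    print(np.round(proj(C,place(CASE,np.array([(0,-76+60*np.cos(a),64+60*np.sin(a)) for a in(1.7,1.9,2.05)]+[(0,41.5,61),(0,-47.5,55)])/1000)),1).tolist())
E
```

```text
clock: 15.72
eef_pos: [0.4551, 0.1936, 0.175]
tool_rot: [0.017, 0.995, -0.098, -0.003]
ft_force: [0.7, 0.2, -1.1]
grip_width: 0.0107
grasp_force: 58.7
clock: 15.97
eef_pos: [0.4548, 0.1901, 0.1697]
tool_rot: [0.019, 0.995, -0.102, -0.005]
ft_force: [0.1, -0.0, -1.4]
grip_width: 0.0108
grasp_force: 58.8
case_lip [436.2, 256.0] 0.93
clamp_tip [166.6, 275.8] 0.81
case [164.5, 275.2] 0.53
15.9667 [0.4548 0.1901 0.1697] [ 0.495  0.36  -0.072  1.25  -0.173  0.542]
lid in case [ -0.5  31.6 133.8] [0.002 0.003 0.202] F [ 0.5 -0.7 -1.4] t 16.2167
[32.0, 75.0, 0.2] ([0.4, 0.4, -58.9], [0.002, -0.003, -0.002])
[32.0, 57.8, 0.2] ([0.4, 0.4, -76.1], [0.002, -0.003, -0.002])
[[436.0, 255.0], [286.0, 243.0], [370.0, 225.0], [237.0, 244.0], [171.0, 277.0], [476.0, 131.0], [445.0, 140.0]]
scene clamp_tip [196.8 257.1] 0.82
scene case_lip [155.3 261.4] 0.89
scene case_stop [185.6 276.3] 0.95
[[193.7, 257.2], [198.1, 260.0], [201.3, 262.7], [155.8, 261.0], [185.6, 276.6]]
side clamp_tip [228.8 196.2] 0.76
side clamp_tip [329.3 307. ] 0.25
side case_lip [242.5 181.7] 0.79
side case_lip [240.3 310.4] 0.59
side case_stop [237.  210.1] 0.65
side case_stop [245.8 287.7] 0.48
[[231.5, 190.4], [230.7, 194.4], [230.2, 197.8], [243.1, 184.3], [237.5, 206.6]]
```

```bash
python3 -m inch '[0,0,-15,0,0,0,0, 0,0,-35,0,0,0,0, 0.4,0.4,-55,0,-0.003,0,0, 0.4,0.4,-67,0,-0.003,0,0, 0.4,0.4,-73,0,-0.003,0,0, 0.4,0.4,-73,0,-0.003,0,0, 0.4,0.4,-73,0,-0.003,0,0]'; python3 cs.py 32 57.8 .2 40 56.2 .2 49.5 54.3 .2
```

```text
clock: 17.2
eef_pos: [0.4558, 0.192, 0.0979]
tool_rot: [0.019, 0.995, -0.101, -0.002]
ft_force: [-0.2, 0.1, 0.2]
grip_width: 0.0107
grasp_force: 58.9
lid in case [-0.7 32.2 60.7] [0.002 0.001 0.202] F [-0.2  0.1  0.2] t 17.2
[32.0, 57.8, 0.2] ([0.6, -0.3, -3.0], [0.002, -0.001, -0.002])
[40.0, 56.2, 0.2] ([0.9, 7.7, -4.6], [0.002, -0.001, -0.002])
[49.5, 54.3, 0.2] ([1.3, 17.2, -6.5], [0.002, -0.001, -0.002])
```

```bash
python3 -m inch '[0.5,-0.3,-2.5,0,0,0,0, 0.6,0,-3,0,0,0,0, 0.7,3,-3.6,0,0,0,0, 0.8,6,-4.2,0,0,0,0, 0.9,7.7,-4.6,0,0,0,0, 0.9,7.7,-4.6,0,0,0,0, 0.9,7.7,-4.6,0,0,0,0]'; python3 cs.py 40 56.2 .2 49.5 54.3 .2
```

```text
clock: 17.78
eef_pos: [0.4566, 0.1999, 0.0932]
tool_rot: [0.018, 0.995, -0.101, -0.002]
ft_force: [-0.8, 0.1, -0.3]
grip_width: 0.0109
grasp_force: 58.9
lid in case [-0.2 40.1 55.9] [0.003 0.001 0.202] F [-0.8  0.1 -0.3] t 17.7833
[40.0, 56.2, 0.2] ([0.1, -0.2, 0.2], [0.002, -0.001, -0.003])
[49.5, 54.3, 0.2] ([0.4, 9.3, -1.7], [0.002, -0.001, -0.003])
```

```bash
python3 -m inch '[0.1,2,-0.3,0,0,0,0, 0.2,4,-0.7,0,0,0,0, 0.3,6,-1.1,0,0,0,0, 0.3,7.5,-1.4,0,0,0,0, 0.3,8.5,-1.6,0,0,0,0, 0.3,8.5,-1.6,0,0,0,0]'; python3 cs.py 51 54 .2
```

```text
clock: 18.28
eef_pos: [0.4569, 0.2083, 0.0914]
tool_rot: [0.019, 0.995, -0.101, -0.002]
ft_force: [-0.2, 0.6, -0.9]
grip_width: 0.0107
grasp_force: 58.9
lid in case [-0.3 48.6 54.2] [0.003 0.001 0.202] F [-0.2  0.6 -0.9] t 18.2833
[51.0, 54.0, 0.2] ([0.3, 2.3, -0.3], [0.002, -0.001, -0.003])
```

Under the lip without contact. Next I feel for the wall.

```bash
python3 -m inch '[0,0.7,-0.1,0,0,0,0, 0,1.4,-0.2,0,0,0,0, 0,2.1,-0.3,0,0,0,0, 0,2.1,-0.3,0,0,0,0]'; python3 cs.py; python3 -m inch '[0,0.7,0,0,0,0,0, 0,1.4,-0.2,0,0,0,0, 0,2.1,-0.3,0,0,0,0, 0,2.1,-0.3,0,0,0,0]'; python3 cs.py
```

```text
clock: 18.62
eef_pos: [0.4569, 0.2103, 0.0912]
tool_rot: [0.019, 0.995, -0.101, -0.002]
ft_force: [-0.4, 0.5, -0.9]
grip_width: 0.0106
grasp_force: 58.9
lid in case [-0.4 50.5 54. ] [0.002 0.001 0.202] F [-0.4  0.5 -0.9] t 18.6167
clock: 18.95
eef_pos: [0.4569, 0.2108, 0.0912]
tool_rot: [0.019, 0.995, -0.102, -0.002]
ft_force: [0.3, -5.4, 2.3]
grip_width: 0.0107
grasp_force: 59.3
lid in case [-0.3 50.9 53.9] [0.002 0.    0.205] F [ 0.3 -5.4  2.3] t 18.95
```

```bash
python3 -m inch '[0,-2.6,0,0,0,0,0, 0,-2.6,0,0,0,0,0, 0,-2.6,0,0,0,0,0]'; python3 cs.py 50.1 53.8 .15 50.1 53.7 .1 50.1 53.5 .05 50 53.2 0.02 50 53 0
```

```text
clock: 19.2
eef_pos: [0.4569, 0.21, 0.0908]
tool_rot: [0.019, 0.995, -0.1, -0.002]
ft_force: [0.6, -0.4, -2.0]
grip_width: 0.0109
grasp_force: 58.9
lid in case [-0.3 50.3 53.6] [0.002 0.001 0.201] F [ 0.6 -0.4 -2. ] t 19.2
[50.1, 53.8, 0.15] ([0.1, -2.1, -1.8], [0.051, -0.003, -0.002])
[50.1, 53.7, 0.1] ([0.1, -3.8, -3.9], [0.101, -0.005, -0.002])
[50.1, 53.5, 0.05] ([0.0, -5.4, -6.2], [0.15, -0.007, -0.002])
[50.0, 53.2, 0.02] ([-0.0, -6.4, -7.8], [0.18, -0.008, -0.002])
[50.0, 53.0, 0.0] ([-0.0, -7.0, -8.8], [0.2, -0.009, -0.002])
```

```bash
python3 -m inch '[0.1,-1,-0.8,0.025,-0.001,0,0, 0.1,-2.1,-1.8,0.05,-0.003,-0.002,0, 0.1,-3,-2.8,0.075,-0.004,-0.002,0, 0.1,-3.8,-3.9,0.1,-0.005,-0.002,0, 0,-4.6,-5,0.125,-0.006,-0.002,0, 0,-5.4,-6.2,0.15,-0.007,-0.002,0, 0,-5.4,-6.2,0.15,-0.007,-0.002,0]'; python3 cs.py 50 53.2 0.02 50 53 0
```

```text
clock: 19.78
eef_pos: [0.4566, 0.2031, 0.0846]
tool_rot: [0.021, 0.999, -0.025, -0.0]
ft_force: [-0.2, -0.6, -1.5]
grip_width: 0.0107
grasp_force: 58.9
lid in case [-0.2 48.5 53.4] [-0.001 -0.     0.05 ] F [-0.2 -0.6 -1.5] t 19.7833
[50.0, 53.2, 0.02] ([0.3, 0.5, -1.5], [0.03, -0.001, 0.001])
[50.0, 53.0, 0.0] ([0.2, -0.1, -2.6], [0.05, -0.002, 0.001])
```

```bash
python3 -m inch '[0.2,1,0.3,0,0,0,0, 0.2,1.6,0.3,0,0,0,0, 0.2,1.6,0.3,0,0,0,0]'; python3 cs.py 50.2 53.2 0.02 50.2 53 0
```

```text
clock: 20.03
eef_pos: [0.4573, 0.2058, 0.0851]
tool_rot: [0.02, 0.999, -0.026, -0.0]
ft_force: [0.4, -1.5, 0.1]
grip_width: 0.011
grasp_force: 59.1
lid in case [ 0.4 51.2 53.9] [ 0.001 -0.001  0.053] F [ 0.4 -1.5  0.1] t 20.0333
[50.2, 53.2, 0.02] ([-0.4, -2.0, -2.1], [0.033, -0.0, -0.001])
[50.2, 53.0, 0.0] ([-0.5, -2.6, -3.1], [0.053, -0.001, -0.001])
```

```bash
python3 -m inch '[-0.2,-1.2,-1,0.016,0,0,0, -0.4,-1.8,-2,0.033,0,0,0, -0.4,-1.8,-2,0.033,0,0,0, -0.4,-1.8,-2,0.033,0,0,0]'; python3 cs.py; python3 -m inch '[0,-0.3,-0.5,0.01,0,0,0, 0,-0.6,-1,0.02,0,0,0, 0,-0.6,-1,0.02,0,0,0, 0,-0.6,-1,0.02,0,0,0]'; python3 cs.py 50.2 53 0
```

```text
clock: 20.37
eef_pos: [0.4565, 0.204, 0.0829]
tool_rot: [0.02, 1.0, -0.009, -0.001]
ft_force: [-0.9, -0.8, -0.5]
grip_width: 0.0111
grasp_force: 59.0
lid in case [-0.4 50.4 53.1] [-0.     0.001  0.018] F [-0.9 -0.8 -0.5] t 20.3667
clock: 20.7
eef_pos: [0.4567, 0.2034, 0.082]
tool_rot: [0.02, 1.0, 0.001, -0.001]
ft_force: [-0.2, -0.2, -1.7]
grip_width: 0.011
grasp_force: 59.0
lid in case [-0.2 50.4 53.1] [ 0.     0.002 -0.002] F [-0.2 -0.2 -1.7] t 20.7
[50.2, 53.0, 0.0] ([0.1, -0.2, -0.0], [-0.002, -0.001, -0.0])
```

```bash
python3 -m inch '[0,0,-0.5,0,0,0,0, 0,0,-1,0,0,0,0, 0,0,-1,0,0,0,0]'; python3 cs.py; python3 -m inch '[0,0,-0.5,0,0,0,0, 0,0,-1,0,0,0,0, 0,0,-1,0,0,0,0]'; python3 cs.py
```

```text
clock: 20.95
eef_pos: [0.4568, 0.2035, 0.0818]
tool_rot: [0.02, 1.0, 0.001, -0.001]
ft_force: [-1.4, -0.8, 5.2]
grip_width: 0.0108
grasp_force: 60.0
lid in case [-0.1 50.5 52.8] [ 0.     0.001 -0.001] F [-1.4 -0.8  5.2] t 20.95
clock: 21.2
eef_pos: [0.4568, 0.2034, 0.0817]
tool_rot: [0.02, 1.0, 0.001, -0.0]
ft_force: [-3.3, -2.1, 11.3]
grip_width: 0.0107
grasp_force: 61.0
lid in case [-0.1 50.4 52.8] [ 0.     0.001 -0.001] F [-3.3 -2.1 11.3] t 21.2
```

The lid is seated flat. Now I release it and retreat upward.

```bash
python3 -m inch '[0,0,1.5,0,0,0,0, 0,0,2,0,0,0,20, 0,0,2,0,0,0,35, 0,0,2,0,0,0,35, 0,0,10,0,0,0,35, 0,0,35,0,0,0,35, 0,0,70,0,0,0,35, 0,0,105,0,0,0,30]'
cat > cl.py <<'E'
from lib import *
import sys
def tt(y,z):
    T=pose(CASE,0,np.array([0,y,z])/1000);T[:3,:3]=T[:3,:3]@np.array([[-1,0,0],[0,1,0],[0,0,-1.]]);return T
def phi(f,r=45):return -76+r*np.cos(f)-4*np.sin(f)-14.5, 64+r*np.sin(f)+4*np.cos(f)+22
if __name__=='__main__':
    o=bot.get_obs();M=np.linalg.inv(pose(CASE,0,[0,0,0]))@tool(o)
    print('tcp in case',np.round(M[:3,3]*1000,1),'F',np.round(o['ft_force'],1),o['grip_width'],o['clock'])
    print('pre',delta(tt(-128,182)),delta(tt(-128,131)))
    for f in(1.85,1.57,1.4,1.2,1.,.8,.6,.4,.2,.1,0,-.03):print(f,np.round(phi(f)),delta(tt(*phi(f))))
E
python3 cl.py | head -2
python3 - <<'E'
from lib import *
for c in('scene','side'):
    bot.camera(c);C=cam(c)
    for n,p in(('lid_handle',(0,50.4-44,53+17)),('lid_front',(0,-45.6,53)),('lid',(0,50.4,53))):
        print(c,n,[(np.round(d['uv'],1).tolist(),round(d['confidence'],2)) for d in bot.spot_point(c,n)[:2]],np.round(proj(C,place(CASE,np.array(p)/1000)),1)[0])
E
```

```text
clock: 21.87
eef_pos: [0.4557, 0.2031, 0.1856]
tool_rot: [0.02, 1.0, 0.0, -0.002]
ft_force: [1.3, 0.6, 0.2]
grip_width: 0.0253
grasp_force: 0.0
tcp in case [ -2.    6.  185.6] F [1.3 0.6 0.2] 0.02530323349222649 21.8667
pre ([-3.4, -134.0, -3.6], [-0.0, -0.004, -0.0]) ([-3.4, -134.0, -54.6], [-0.0, -0.004, -0.0])
scene lid_handle [([163.6, 261.8], 0.67)] [166.5 263. ]
scene lid_front [([184.2, 277.0], 0.85)] [185.1 277. ]
scene lid [([397.5, 311.0], 0.72), ([154.5, 262.5], 0.58)] [153.6 262.5]
side lid_handle [([237.7, 188.1], 0.96), ([243.6, 213.9], 0.5)] [240.5 188.8]
side lid_front [([234.3, 203.1], 0.57)] [237.7 206.9]
side lid [([241.6, 188.1], 0.61)] [244.  185.1]
```

```bash
python3 -m inch '[-1,-30,5,0,0,0,0, -2,-68,5,0,0,0,0, -3,-106,5,0,0,0,0, -3.4,-134,5,0,-0.004,0,0, -3.4,-134,-15,0,-0.004,0,0, -3.4,-134,-38,0,-0.004,0,0, -3.4,-134,-54,0,-0.004,0,0, -3.4,-134,-54,0,-0.004,0,0]'; python3 cl.py
```

```text
clock: 22.93
eef_pos: [0.4498, 0.0686, 0.1269]
tool_rot: [0.02, 1.0, -0.0, -0.003]
ft_force: [0.2, -0.7, -0.2]
grip_width: -0.0001
grasp_force: 0.0
tcp in case [  -2.6 -128.6  126.9] F [ 0.2 -0.7 -0.2] -0.00010674523119251017 22.9333
pre ([2.6, 0.5, 55.1], [-0.0, -0.007, 0.0]) ([2.6, 0.5, 4.1], [-0.0, -0.007, 0.0])
1.85 [-107.  128.] ([3.4, 21.8, 1.3], [-0.0, -0.007, 0.0])
1.57 [-94. 131.] ([3.9, 34.0, 4.1], [-0.0, -0.007, 0.0])
1.4 [-87. 131.] ([4.2, 41.7, 4.2], [-0.0, -0.007, 0.0])
1.2 [-78. 129.] ([4.6, 50.6, 2.5], [-0.0, -0.007, 0.0])
1.0 [-70. 126.] ([4.9, 58.9, -0.8], [-0.0, -0.007, 0.0])
0.8 [-62. 121.] ([5.2, 66.5, -5.8], [-0.0, -0.007, 0.0])
0.6 [-56. 115.] ([5.5, 72.8, -12.1], [-0.0, -0.007, 0.0])
0.4 [-51. 107.] ([5.7, 77.9, -19.6], [-0.0, -0.007, 0.0])
0.2 [-47.  99.] ([5.8, 81.3, -28.0], [-0.0, -0.007, 0.0])
0.1 [-46.  94.] ([5.9, 82.3, -32.4], [-0.0, -0.007, 0.0])
0 [-46.  90.] ([5.9, 83.0, -36.9], [-0.0, -0.007, 0.0])
-0.03 [-45.  89.] ([5.9, 83.1, -38.2], [-0.0, -0.007, 0.0])
```

```bash
python3 -m inch '[3,10,4,0,-0.007,0,0, 3,18,4,0,-0.007,0,0, 3.5,26,4,0,-0.007,0,0, 3.9,34,4,0,-0.007,0,0, 4.2,41.7,4.2,0,-0.007,0,0, 4.6,50.6,2.5,0,-0.007,0,0, 4.9,58.9,-0.8,0,-0.007,0,0, 4.9,58.9,-0.8,0,-0.007,0,0]'; python3 cl.py
python3 - <<'E'
from lib import *
for c in('scene','side'):
    bot.camera(c);C=cam(c);print(c,[(np.round(d['uv'],1).tolist(),round(d['confidence'],2)) for d in bot.spot_point(c,'clamp_tip')[:2]],
    np.round(proj(C,place(CASE,np.array([(0,-76+60*np.cos(a),64+60*np.sin(a)) for a in(1.6,1.3,1.1,1,.8)])/1000))).tolist())
E
```

```text
clock: 23.6
eef_pos: [0.4583, 0.1304, 0.13]
tool_rot: [0.019, 1.0, 0.001, 0.005]
ft_force: [-0.8, 0.0, 0.4]
grip_width: -0.0001
grasp_force: 0.0
tcp in case [  3.5 -66.5 130. ] F [-0.8  0.   0.4] -0.00012303712096368058 23.6
pre ([-6.0, -61.3, 52.0], [-0.003, 0.01, -0.003]) ([-6.0, -61.3, 1.0], [-0.003, 0.01, -0.003])
1.85 [-107.  128.] ([-5.1, -40.1, -1.8], [-0.003, 0.01, -0.003])
1.57 [-94. 131.] ([-4.6, -27.8, 1.0], [-0.003, 0.01, -0.003])
1.4 [-87. 131.] ([-4.3, -20.1, 1.0], [-0.003, 0.01, -0.003])
1.2 [-78. 129.] ([-4.0, -11.3, -0.6], [-0.003, 0.01, -0.003])
1.0 [-70. 126.] ([-3.6, -2.9, -4.0], [-0.003, 0.01, -0.003])
0.8 [-62. 121.] ([-3.3, 4.6, -8.9], [-0.003, 0.01, -0.003])
0.6 [-56. 115.] ([-3.1, 11.0, -15.3], [-0.003, 0.01, -0.003])
0.4 [-51. 107.] ([-2.9, 16.0, -22.8], [-0.003, 0.01, -0.003])
0.2 [-47.  99.] ([-2.7, 19.4, -31.1], [-0.003, 0.01, -0.003])
0.1 [-46.  94.] ([-2.7, 20.5, -35.5], [-0.003, 0.01, -0.003])
0 [-46.  90.] ([-2.7, 21.1, -40.0], [-0.003, 0.01, -0.003])
-0.03 [-45.  89.] ([-2.7, 21.2, -41.3], [-0.003, 0.01, -0.003])
scene [([180.9, 250.0], 0.73)] [[192.0, 256.0], [185.0, 254.0], [182.0, 254.0], [180.0, 254.0], [178.0, 256.0]]
side [([236.1, 184.6], 0.62)] [[232.0, 189.0], [233.0, 185.0], [235.0, 184.0], [235.0, 184.0], [236.0, 185.0]]
```

```bash
python3 -m inch '[-3.3,4.6,-8.9,0,0.01,0,0, -3.2,8,-12,0,0.01,0,0, -3.1,11,-15.3,0,0.01,0,0, -3,13.5,-19,0,0.01,0,0, -2.9,16,-22.8,0,0.01,0,0, -2.8,18,-27,0,0.01,0,0, -2.7,19.4,-31.1,0,0.01,0,0, -2.7,20.5,-35,0,0.01,0,0]'; python3 -m inch '[0,0,0,0,0,0,0, 0,0,0,0,0,0,0]';python3 cl.py | sed -n '1p;12,14p'
```

```text
clock: 24.47
eef_pos: [0.4557, 0.1496, 0.0949]
tool_rot: [0.02, 1.0, 0.001, -0.0]
ft_force: [-1.1, 2.9, 3.8]
grip_width: 0.0002
grasp_force: 1.8
clock: 24.63
eef_pos: [0.4547, 0.1484, 0.0943]
tool_rot: [0.02, 1.0, -0.0, -0.001]
ft_force: [-0.2, -0.2, -0.5]
grip_width: -0.0006
grasp_force: 0.0
tcp in case [ -0.8 -48.7  94.3] F [-0.2 -0.2 -0.5] -0.0005815008311999087 24.6333
0.1 [-46.  94.] ([0.9, 2.5, 0.1], [0.0, -0.002, -0.0])
0 [-46.  90.] ([1.0, 3.1, -4.3], [0.0, -0.002, -0.0])
-0.03 [-45.  89.] ([1.0, 3.2, -5.7], [0.0, -0.002, -0.0])
```

Press down slowly while watching the force.

```bash
python3 -m inch '[0.5,3,-1.5,0,0,0,0, 0.5,3,-3,0,0,0,0, 0.5,3,-4.3,0,0,0,0, 0.5,3,-4.3,0,0,0,0, 0.5,3,-4.3,0,0,0,0]';python3 cl.py | head -1; python3 -m inch '[0,0,-0.7,0,0,0,0, 0,0,-1.4,0,0,0,0, 0,0,-1.4,0,0,0,0, 0,0,-1.4,0,0,0,0]';python3 cl.py | head -1
```

```text
clock: 25.05
eef_pos: [0.4559, 0.1519, 0.0907]
tool_rot: [0.02, 1.0, 0.001, -0.0]
ft_force: [-0.2, -0.2, 0.7]
grip_width: 0.0001
grasp_force: 0.0
tcp in case [  0.2 -45.1  90.7] F [-0.2 -0.2  0.7] 0.0001235577780950496 25.05
clock: 25.38
eef_pos: [0.4561, 0.1521, 0.0901]
tool_rot: [0.02, 1.0, 0.001, 0.0]
ft_force: [-1.7, -0.2, 5.8]
grip_width: -0.0
grasp_force: 2.5
tcp in case [  0.4 -44.9  90.1] F [-1.7 -0.2  5.8] -4.974431879415359e-05 25.3833
```

```bash
python3 -m inch '[0,0,-1,0,0,0,0, 0,0,-2,0,0,0,0, 0,0,-2.5,0,0,0,0, 0,0,-2.5,0,0,0,0]';python3 cl.py | head -1; python3 -m inch '[0,0,3,0,0,0,0, 0,0,10,0,0,0,0, 0,-10,30,0,0,0,0, 0,-30,60,0,0,0,0, 0,-60,95,0,0,0,0, 0,-90,120,0,0,0,0, 0,-120,130,0,0,0,0, 0,-120,130,0,0,0,0]'
python3 look.py w_e clamp_tip lid_handle lid_front case_lip
python3 - <<'E'
from lib import *
z=np.load('pics/w_e.npz');W=cam('wrist',dict(eef_pos=z['pos'],tool_rot=z['rot']))
L=[(0,-76+60*np.cos(a),64+60*np.sin(a)) for a in(.2,.1,0)]+[(0,6,70),(0,-46,53),(0,41.5,61)]
print('pred w',np.round(proj(W,place(CASE,np.array(L)/1000))).tolist())
for c in('scene','side'):
    bot.camera(c);C=cam(c)
    for n in('clamp_tip','lid_handle','pump_bottle','tall_bottle','label_roll','black_marker'):print(c,n,[(np.round(d['uv'],1).tolist(),round(d['confidence'],2)) for d in bot.spot_point(c,n)[:2]])
    print(np.round(proj(C,place(CASE,np.array(L)/1000))).tolist())
E
```

```text
clock: 25.72
eef_pos: [0.4562, 0.1521, 0.0899]
tool_rot: [0.02, 1.0, 0.001, 0.001]
ft_force: [-8.4, -2.3, 23.7]
grip_width: 0.0
grasp_force: 11.6
tcp in case [  0.5 -44.9  89.9] F [-8.4 -2.3 23.7] 2.6587757447225372e-05 25.7167
clock: 26.38
eef_pos: [0.458, 0.028, 0.2206]
tool_rot: [0.023, 1.0, -0.0, 0.003]
ft_force: [1.0, -0.6, 0.4]
grip_width: 0.0
grasp_force: 0.0
clamp_tip [529.5, 210.5] 0.83
lid_handle [563.9, 211.6] 0.91
case_lip [508.2, 193.0] 0.74
case_lip [603.6, 211.9] 0.73
26.3833 [0.458  0.028  0.2206] [ 6.100e-02  1.730e-01 -1.680e-01  1.224e+00 -1.000e-03  1.070e-01]
pred w [[535.0, 215.0], [532.0, 213.0], [528.0, 211.0], [562.0, 213.0], [481.0, 208.0], [600.0, 210.0]]
scene clamp_tip [([175.3, 266.9], 0.62), ([173.2, 287.0], 0.36)]
scene lid_handle [([164.5, 263.1], 0.84)]
scene pump_bottle [([308.7, 269.5], 0.59)]
scene tall_bottle [([177.6, 266.8], 0.64), ([187.0, 277.1], 0.22)]
scene label_roll [([264.4, 254.9], 0.89)]
scene black_marker [([399.5, 309.6], 0.68)]
[[174.0, 264.0], [174.0, 266.0], [174.0, 269.0], [167.0, 263.0], [185.0, 277.0], [156.0, 261.0]]
side clamp_tip [([238.7, 196.1], 0.52)]
side lid_handle [([239.1, 188.6], 0.65)]
side pump_bottle [([316.0, 242.5], 0.42)]
side tall_bottle [([332.8, 306.7], 0.6)]
side label_roll [([316.7, 240.0], 0.77)]
side black_marker [([318.7, 372.1], 0.87)]
[[239.0, 192.0], [239.0, 194.0], [239.0, 196.0], [240.0, 189.0], [238.0, 207.0], [243.0, 184.0]]
```

The clamp is down at about 0 rad, the lid is seated, the bystanders haven't moved, and the arm is clear.

```bash
python3 -c "
from workcell import bot
print(bot.job_done())"
```

```text
the job is handed in; nothing more can be done
None
```

The job is handed in after about 26.5 s on the robot's clock: the lid lies flat under the case's lip, was let go with the clamp still open, and the red clamp is now fully down on it, with the loose things where they stood.

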